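# Wipe the stone chips off the trimming plate into its catch pan

## Robot

A 6-joint arm with a two-finger parallel gripper is mounted at the origin on a cart in front of the work surface, level with it; the furniture and walls round the work are solid. World frame = base frame: x ahead of the robot, y to its left, z up, the work surface at z = 0. Lengths are in m, angles in rad, forces in N, time in s.
With the tool pointing down it reaches from about 0.275 to 0.825 m from the base axis. Payload 4.9 kg.
Tool frame: the origin (TCP) lies on the front face of the gripper's body, between the roots of the fingers; the fingertips stand 73 mm ahead of it and the grasp point (between the pads) lies 54 mm ahead of it; z points along the fingers, y is the line along which they close (so a half turn about z gives the same grasp; the last joint's range is limited). The gripper opens to 85 mm and grips with 20 to 120 N. Pads are 22 mm wide; open, the fingers measure 114 mm over their backs; the gripper's body (76 mm by 85 mm) begins 54 mm behind the grasp point. The pads swing forward as they close: fully open they stand 13 mm farther back than shut.
Start: joints at [1.146, 0.326, -0.193, 1.052, 0, 1.437], TCP at [0.158, 0.527, 0.304] pointing down, gripper open.
Joint ranges: [-2.65, 2.65], [-0.97, 1.79], [-1.3, 1.35], [-1.93, 2.1], [-1.47, 1.37], [-3.14, 3.14]. Speed limits (rad/s): [2.57, 2.57, 3.14, 3.14, 3.14, 3.14].

## Interface

Orientations are given as a unit quaternion [w, x, y, z].
In Python, from bench import bot gives the robot as it stands. The module is installed in compiled form; this text tells all that it offers.
- The arm moves only by the shell command python3 -m handwheel 'ROWS' [OPENING] [FORCE]. ROWS is a JSON object of lists of equal length, an entry for each row: "offset": the shift along the tool's x, y, z normalised to -1 to 1, where 1 is 0.02 m, a list of three; "angular": the turn, a rotation vector about the tool's x, y, z normalised to -1 to 1, where 1 is 5 degrees, a list of three. In form: {"offset": [[dx, dy, dz], ...], "angular": [[rx, ry, rz], ...]}. A call has 1 to 5 rows; each row shifts and turns the commanded pose from where the row before left it, along the tool's axes as they then stand; what a row does not reach is not made up. A row lasts 1/10 s, in which the tool goes at most 50 mm and 8.59 degrees, less where a joint would pass 70% of its speed; a pose out of reach is approached as far as the arm can. A call with a number of a shift or a turn outside -1 to 1 is refused whole. A call with a gripper value outside its range is refused whole. OPENING is the opening, from 0 (shut) to 1 (fully open), set as the call begins (- or left out, the last holds). The fingers move at their own pace and stop on an object; FORCE is the grip in N (left out, the last holds). Time passes only in rows, so rows that do not move let the fingers close. It gives the time, the measured TCP pose, the force, the opening and the grip force at its end, in the units of the state.
- bot.state(): the state, without advancing time (a new reading comes with each control period).
- bot.read_camera(name): name is "side" or "top" or "wrist"; returns the picture (400x640x3 uint8, red, green, blue); there is no depth.
- bot.camera_model(name): a dict with "fx", "fy", "cx", "cy" (pixels), "eye" and "orientation" of the camera in the world; the wrist camera has in their place "hand_eye" (4x4, takes a point from camera to tool coordinates, whose origin is the TCP and whose axes are the flange's). Camera axes: x right, y up, looking along -z (the intrinsics and any distortion apply to the point x, -y, -z); pixel columns grow to the right and rows downward; lengths in m; the calibration is good to about 2 mm. The wrist camera is an equidistant fisheye: a pixel r from the principal point sees the ray r / f radians off the axis. A picture is of the moment at which its call begins: read the wrist's pose just before it. camera_model takes no time and is no camera call.
- bot.hand_in(): hands the job in; it is judged then, once.
The state is a dict: "time_s": time; "qpos": joint angles; "qd": joint speeds; "joint_torque": joint torques, N m; "tcp_pos": TCP position; "tcp_rot": TCP orientation; "ft_force": force on the tool from outside, world axes, zero at the start; "wrist_torque": the same for the moment, N m; "opening": opening from 0.0 (shut) to 1.0 (fully open); "gripper_force": force on a finger pad.
Only numpy, scipy, OpenCV 4.12 (cv2) and the standard library are available. Lean on these libraries where they do the work, as an engineer would, in place of code of your own. Each camera call takes 0.05 s, during which the arm holds its last target. There are 200 camera calls.

## Task

Take the lid off the trimming station's catch pan by its tab and lay it flat on the bench, right way up. Then, with the scraper block held and its rubber lip down on the plate, wipe all four stone chips off the plate into the pan, not touching the chips with the fingers. Finally stand the scraper on its lip on the bench again, and leave the other things on the bench where they are.

Things in the scene. Friction and masses are not known exactly. Their poses are not given: they have to be found in the camera images.
- station: trimming station, fixed: raised white plate, catch pan in front. Origin at bench height; x points from pan to plate. Plate top flat, 52 mm high, x = -20 mm (open front edge above the pan) to +116 mm, y = -58 to +58 mm; rails 4 mm thick, 8 mm above the plate, along both sides and the rear
- pan (a point): centre of the catch pan's inner floor, 4 mm above the bench, 70 mm in front (-x) of the station's origin. The pan is an open box, inside 92 mm (x) by 116 mm (y), walls 4 mm, rim 46 mm above the bench
- eyepieces (a point): obstacle, fixed: lowest front point of the eyepieces of the microscope that stands to the right of the station. They fill about 150 mm behind this point (+x), 65 mm to either side (y) and 95 mm above it; carry things past in front of them and keep the wrist clear
- lid: loose aluminium lid seated on the pan's rim: sheet 100 x 132 x 4 mm over a skirt 6 mm deep, 3 mm clear inside the rim. Origin: middle of the sheet, at the skirt's underside (seated: 40 mm high, station x = -75.5 mm). Black upright tab near its -x edge, away from the plate: centre x = -42, y = 0, 12 mm thick (x), 36 mm wide (y), z = 10 to 44 mm
- scraper: scraper block standing on its rubber lip on the bench: foot 104 mm (y) x 26 mm (x; 30 mm above the lip), 24 mm high; on it an upright black rib to grip, 16 mm thick (x), 64 mm wide (y), z = 24 to 70 mm. Origin: centre of the lip's underside; alike fore and aft
- chip_1: grey stone chip, faceted, about 19 mm across and 11 mm high, lying on the plate; origin: centre of its underside
- chip_2: grey stone chip, faceted, about 18 mm across and 10 mm high, lying on the plate; origin: centre of its underside
- chip_3: grey stone chip, faceted, about 20 mm across and 12 mm high, lying on the plate; origin: centre of its underside
- chip_4: grey stone chip, faceted, about 18 mm across and 11 mm high, lying on the plate; origin: centre of its underside
- marker: marker pen 129 x 14 mm, lying; bystander, leave alone; origin: centre of its underside
- timer: small bench timer 62 x 68 x 19 mm; bystander, leave alone; origin: centre of its underside
- weight: small brass balance weight 22 mm across, 30 mm high; bystander, leave alone; origin: centre of its underside
- flask: conical flask 66 mm across, 112 mm high; bystander, leave alone; origin: centre of its underside
- drop_bottle: small dropper bottle 29 mm across, 63 mm high; bystander, leave alone; origin: centre of its underside

How it is judged:
On the way, in this order (a step that is already met when the one before it is completed fails the run):
1. the lid is lifted clear of the pan in the fingers (its underside 60 mm or more above the bench) (height (world z) of lid above 0.06 m and contact force between the fingers and lid above 0.5 N), for 0.1 s.
2. the lid lies flat on the bench, right way up, let go (height (world z) of lid between -0.01 and 0.008 m and angle between lid's own z axis and vertical below 0.1 rad and linear speed of lid below 0.02 m/s and contact force between the fingers and lid below 0.1 N), for 0.2 s.
3. the held scraper stands with its lip down on the plate (within 10 mm of it) (x of scraper in the frame of station between -0.03 and 0.115 m and y of scraper in the frame of station between -0.03 and 0.03 m and z of scraper in the frame of station between 0.045 and 0.062 m and contact force between the fingers and scraper above 0.5 N), for 0.1 s.
4. all four chips lie in the catch pan (x of chip_1 in the frame of station between -0.118 and -0.022 m and y of chip_1 in the frame of station between -0.06 and 0.06 m and z of chip_1 in the frame of station between 0 and 0.042 m and x of chip_2 in the frame of station between -0.118 and -0.022 m and y of chip_2 in the frame of station between -0.06 and 0.06 m and z of chip_2 in the frame of station between 0 and 0.042 m and x of chip_3 in the frame of station between -0.118 and -0.022 m and y of chip_3 in the frame of station between -0.06 and 0.06 m and z of chip_3 in the frame of station between 0 and 0.042 m and x of chip_4 in the frame of station between -0.118 and -0.022 m and y of chip_4 in the frame of station between -0.06 and 0.06 m and z of chip_4 in the frame of station between 0 and 0.042 m), for 0.2 s.
At the end, for the whole second after the job is handed in: All four chips lie at rest inside the catch pan; the lid lies flat and right way up on the bench (underside within 8 mm of it, tilt under 0.1 rad) and the scraper stands on its lip on the bench (within 8 mm, tilt under 0.1 rad), both let go and at rest (all of step 4 and linear speed of each of chip_1, chip_2, chip_3, chip_4, lid, scraper below 0.02 m/s and height (world z) of lid between -0.01 and 0.008 m and angle between each of lid, scraper's own z axis and vertical below 0.1 rad and height (world z) of scraper between -0.01 and 0.008 m); the robot touches nothing.
It fails at once if the fingers touch a chip (contact force between the fingers and chip_1 above 0.5 N or contact force between the fingers and chip_2 above 0.5 N or contact force between the fingers and chip_3 above 0.5 N or contact force between the fingers and chip_4 above 0.5 N).
It fails at once if a bystander (marker, timer, brass weight, flask, dropper bottle) is moved more than 30 mm (distance of any of marker, timer, weight, flask, drop_bottle from where it was at the start of the episode above 0.03 m).
It also fails if it takes over 72 s, if anything falls off the work surface, if the arm or the gripper's body presses on something with over 40 N, if the wrist force passes 120 N, or if a joint passes its speed limit or range.

## Working session

There is one attempt and no reset: what is moved stays moved. The work goes in short steps, Python scripts to look and compute and a shell command to move; the robot and the scene stay as the last step left them, time stands still between calls to the robot, and variables do not carry over. Pictures are saved under pics/ and viewed, at most 10 in all, crops included, and the job is handed in when it is done.

```bash
mkdir -p pics; python3 - <<'E'
from bench import bot
import cv2
s=bot.state();print(s['time_s'],s['tcp_pos'],s['tcp_rot'])
for n in("side","top","wrist"):
    m=bot.camera_model(n);print(n,m)
    cv2.imwrite(f'pics/{n}0.png',bot.read_camera(n)[:,:,::-1])
E
```

```text
0.0 [0.15749235 0.52649203 0.30308378] [-2.46109794e-04  1.44899478e-01  9.89445996e-01 -8.38009213e-04]
side {'fx': 478.9778880295537, 'fy': 478.9778880295537, 'cx': 324.23124459146595, 'cy': 199.3472369617188, 'eye': array([ 0.11984112, -1.30835992,  1.01365657]), 'orientation': array([ 0.8569993 ,  0.49047485, -0.07746615, -0.13778833])}
top {'fx': 404.76597145434454, 'fy': 404.76597145434454, 'cx': 315.9088005150331, 'cy': 200.4454255213693, 'eye': array([0.33482235, 0.03175756, 1.41032881]), 'orientation': array([-0.69629894, -0.05546776,  0.05816633,  0.71323754])}
wrist {'fx': 309.70691628693146, 'fy': 309.70691628693146, 'cx': 320.1242023809506, 'cy': 202.3339551788058, 'hand_eye': array([[ 9.61971253e-04,  9.48058685e-01,  3.18094019e-01,
         8.17541564e-02],
       [ 9.99999155e-01, -1.19015665e-03,  5.23014899e-04,
         1.23298416e-03],
       [ 8.74430531e-04,  3.18093247e-01, -9.48059029e-01,
        -6.94919840e-02],
       [ 0.00000000e+00,  0.00000000e+00,  0.00000000e+00,
         1.00000000e+00]])}
```

View pics/top0.png

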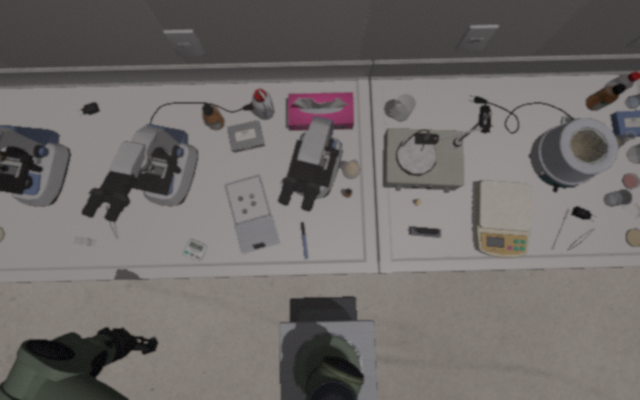

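View pics/side0.png

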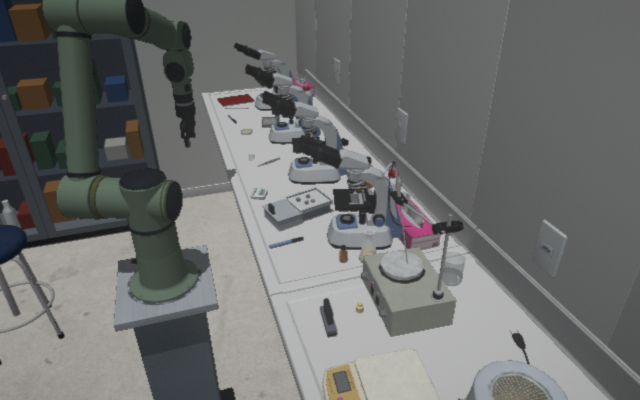

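```bash
cat > h.py <<'E'
import numpy as np, cv2
from scipy.spatial.transform import Rotation as R
from bench import bot
def rot(q): return R.from_quat(np.roll(q,-1))
def tool(s): return np.array(s['tcp_pos']),rot(s['tcp_rot']).as_matrix()
def cam(name,s=None):
    m=bot.camera_model(name)
    if name!='wrist': return m,np.array(m['eye']),rot(m['orientation']).as_matrix()
    p,T=tool(s); H=np.array(m['hand_eye']); return m,T@H[:3,3]+p,T@H[:3,:3]
def ray(name,uv,s=None):
    m,e,C=cam(name,s); a=np.array([(uv[0]-m['cx'])/m['fx'],(uv[1]-m['cy'])/m['fy']])
    if name=='wrist':
        t=np.hypot(*a); k=np.sinc(t/np.pi); d=np.array([a[0]*k,-a[1]*k,-np.cos(t)])
    else: d=np.array([a[0],-a[1],-1])
    d=C@d; return e,d/np.linalg.norm(d)
def onz(name,uv,z,s=None):
    e,d=ray(name,uv,s); return e+d*(z-e[2])/d[2]
def tri(*rays):
    A=sum(np.eye(3)-np.outer(d,d) for e,d in rays); b=sum((np.eye(3)-np.outer(d,d))@e for e,d in rays)
    x=np.linalg.solve(A,b); return x,[np.linalg.norm(np.cross(d,x-e)) for e,d in rays]
def proj(name,P,s=None):
    m,e,C=cam(name,s); v=C.T@(np.asarray(P,float)-e); v=np.array([v[0],-v[1],-v[2]])
    if name=='wrist':
        r=np.hypot(v[0],v[1]); t=np.arctan2(r,v[2]); a=v[:2]/r*t
    else: a=v[:2]/v[2]
    return np.array([m['cx'],m['cy']])+a*m['fx']
def intool(s,P):
    p,T=tool(s); return T.T@(np.asarray(P)-p)
E
python3 - <<'E'
from h import *
np.set_printoptions(precision=3,suppress=True)
for n,a,b in [('tab',(260,245),(283,205)),('scr',(425,231),(327,305)),('weight',(417,201),(360,306)),('marker',(304,240),(286,242)),('bottle',(347,193),(343,253)),('timer',(195,248),(260,192)),('eyep',(290,200),(300,145)),('plateL',(226,183),(272,200))]:
    print(n,*tri(ray('top',a),ray('side',b)))
for p in [(236,223),(269,216),(243,250),(279,243)]: print(onz('top',p,.05))
i=cv2.imread('pics/top0.png'); s=cv2.imread('pics/side0.png')
f=lambda c:cv2.resize(c,(390,560),interpolation=cv2.INTER_CUBIC)
a=cv2.resize(i[160:270,180:440],(780,330),interpolation=cv2.INTER_CUBIC)
b=cv2.resize(s[130:350,240:480],(260,238),interpolation=cv2.INTER_CUBIC)
w=cv2.resize(cv2.imread('pics/wrist0.png'),(400,250))
o=np.zeros((585,780,3),np.uint8);o[:330]=a;o[335:573,:260]=b;o[335:585,270:670]=w
cv2.imwrite('pics/m1.png',o)
E
```

```text
tab [0.429 0.205 0.085] [np.float64(0.022228784697182178), np.float64(0.022228784697182195)]
scr [ 0.443 -0.338  0.063] [np.float64(0.001560916112874963), np.float64(0.0015609161128751251)]
weight [ 0.551 -0.328  0.019] [np.float64(0.0005229298321738109), np.float64(0.0005229298321739412)]
marker [0.425 0.068 0.012] [np.float64(0.00030667046964153404), np.float64(0.00030667046964138366)]
bottle [ 0.584 -0.085  0.033] [np.float64(0.0023037090758906455), np.float64(0.0023037090758906294)]
timer [0.407 0.44  0.021] [np.float64(0.0009253524235316614), np.float64(0.0009253524235316919)]
eyep [0.501 0.094 0.369] [np.float64(0.005632771481506333), np.float64(0.005632771481506735)]
plateL [0.528 0.334 0.05 ] [np.float64(0.09323815263130994), np.float64(0.09323815263131005)]
[0.485 0.295 0.05 ]
[0.506 0.184 0.05 ]
[0.394 0.271 0.05 ]
[0.414 0.151 0.05 ]
```

View pics/m1.png

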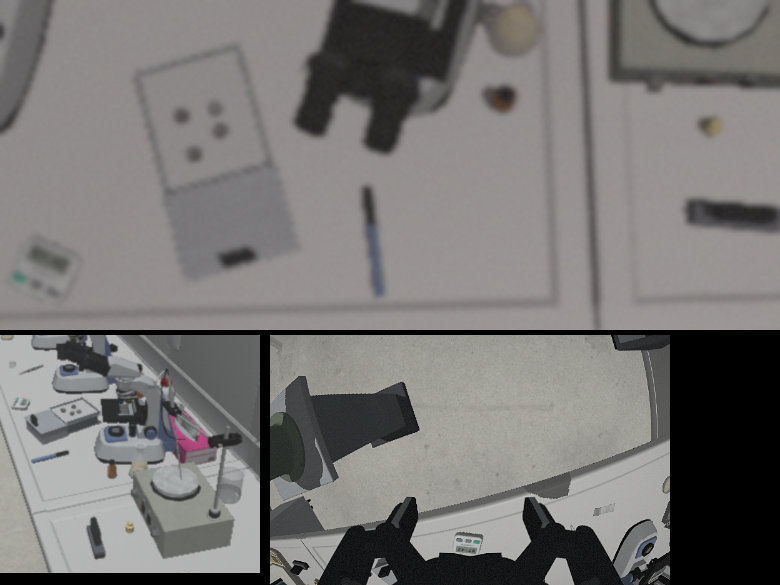

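Montage: tab at about (259,246) in the top view, chips near (241,199), (252,196), (253,203), (245,211), scraper at (425,231), eyepieces to the right of the station. The strip right of the marker is free for the lid. I move over the lid for a close look.

```bash
Z='"angular":[[0,0,0],[0,0,0],[0,0,0],[0,0,0],[0,0,0]]'
python3 -m handwheel '{"offset":[[-0.9,-0.48,0],[-0.9,-0.48,0],[-0.9,-0.48,0],[-0.9,-0.48,0],[-0.9,-0.48,0]],"angular":[[0,0,0],[0,0,0],[0,0,0],[0,0,0],[0,0,0]]}' 1 >/dev/null
python3 -m handwheel '{"offset":[[-0.9,-0.48,0],[-0.9,-0.48,0],[-0.9,-0.48,0],[-0.9,-0.48,0],[-0.9,-0.48,0]],"angular":[[0,0,0],[0,0,0],[0,0,0],[0,0,0],[0,0,0]]}' >/dev/null
python3 -m handwheel '{"offset":[[-0.9,-0.48,0],[-0.9,-0.48,0],[-0.9,-0.48,0],[-0.9,-0.48,0],[-0.9,-0.48,0]],"angular":[[0,0,0],[0,0,0],[0,0,0],[0,0,0],[0,0,0]]}' >/dev/null
python3 -m handwheel '{"offset":[[-0.9,-0.48,0],[-0.9,-0.48,0],[-0.9,-0.48,0],[-0.9,-0.48,0],[-0.9,-0.48,0]],"angular":[[0,0,0],[0,0,0],[0,0,0],[0,0,0],[0,0,0]]}'
python3 -m handwheel '{"offset":[[0,0,0],[0,0,0],[0,0,0],[0,0,0],[0,0,0]],"angular":[[0,0,1],[0,0,1],[0,0,1],[0,0,1],[0,0,1]]}' >/dev/null
python3 -m handwheel '{"offset":[[0,0,0],[0,0,0],[0,0,0],[0,0,0],[0,0,0]],"angular":[[0,0,1],[0,0,1],[0,0,1],[0,0,1],[0,0,1]]}' >/dev/null
python3 -m handwheel '{"offset":[[0,0,0],[0,0,0],[0,0,0]],"angular":[[0,0,1],[0,0,0.6],[0,0,0]]}'
python3 - <<'E'
from h import *
import pickle
s=bot.state();i=bot.read_camera('wrist');pickle.dump(s,open('s1.pkl','wb'))
print(s['time_s'],s['tcp_pos'],s['tcp_rot'],s['qpos'])
cv2.imwrite('pics/w1.png',i[:,:,::-1])
E
```

```text
time_s: 2.15
tcp_pos: [0.4479, 0.2391, 0.3036]
tcp_rot: [-0.0, 0.145, 0.989, -0.0]
ft_force: [0.4, -0.0, 0.6]
opening: 1.003
gripper_force: 0.0
time_s: 3.45
tcp_pos: [0.4473, 0.2397, 0.3037]
tcp_rot: [-0.0, 0.606, 0.795, -0.0]
ft_force: [-0.3, -0.2, -0.3]
opening: 1.006
gripper_force: 0.0
3.45 [0.44734691 0.2396968  0.30365381] [-1.58675668e-04  6.06365414e-01  7.95186077e-01 -2.48738717e-04] [ 3.46358752e-01  2.48376595e-01 -3.00984825e-01  1.02202498e+00
 -3.02045541e-06  1.64932251e+00]
```

View pics/w1.png

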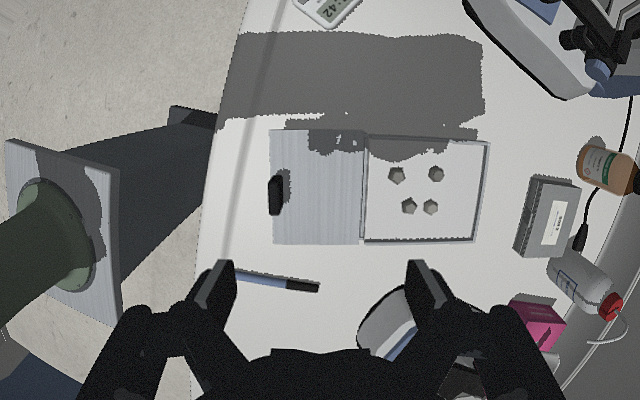

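Wrist view: lid corners near (270,130), (274,244), (360,245); tab at (276,195); rear plate corners (488,143), (474,241); chips (397,175), (435,174), (409,206), (430,207). I'll fit the station pose and triangulate the tab against the top view.

```bash
python3 - <<'E'
from h import *
import pickle
from scipy.optimize import least_squares
np.set_printoptions(precision=4,suppress=True)
s=pickle.load(open('s1.pkl','rb'))
L=[onz('wrist',p,.05,s) for p in [(270,130),(364,130),(274,244),(360,245)]]
Pl=[onz('wrist',p,.06,s) for p in [(488,143),(474,241)]]
print(np.array(L),np.array(Pl),sep='\n')
d=(L[1]+L[3]-L[0]-L[2]);print('yaw lid x',np.degrees(np.arctan2(d[1],d[0])))
e=Pl[0]-Pl[1];print('yaw rail',np.degrees(np.arctan2(e[1],e[0]))-90, np.linalg.norm(e))
e=L[0]-L[2];print('yaw lid front',np.degrees(np.arctan2(e[1],e[0]))-90,np.linalg.norm(e))
M=[(-.1255,.066,.05),(-.1255,-.066,.05),(-.0255,-.066,.05),(.118,.06,.06),(.118,-.06,.06)]
U=[(270,130),(274,244),(360,245),(488,143),(474,241)]
def st(v,m): c,sn=np.cos(v[2]),np.sin(v[2]); return np.array([v[0]+c*m[0]-sn*m[1],v[1]+sn*m[0]+c*m[1],m[2]])
f=lambda v:np.concatenate([proj('wrist',st(v,m),s)-u for m,u in zip(M,U)])
r=least_squares(f,[.53,.25,.2]);v=r.x;print('station',v,np.degrees(v[2]),r.fun)
tab=tri(ray('wrist',(272,192),s),ray('top',(259,246)));print('tab',tab,'model',st(v,(-.1175,0,.084)))
for z in(.08,.055):print(onz('wrist',(272,195),z,s))
print('proj tab top', [proj('wrist',st(v,m),s) for m in [(-.1115,.018,.084),(-.1115,-.018,.084),(-.1235,.018,.084),(-.1235,-.018,.084)]])
print('proj tab in top cam',proj('top',st(v,(-.1175,0,.084))))
c,sn=np.cos(v[2]),np.sin(v[2])
for p in [(397,175),(435,174),(409,206),(430,207)]:
    q=onz('wrist',p,.058,s)[:2]-v[:2];print('chip',c*q[0]+sn*q[1],-sn*q[0]+c*q[1])
P=st(v,(-.1175,0,.13));_,T=tool(s);print('tool',T,'delta in tool',intool(s,P))
w=cv2.imread('pics/w1.png');a=cv2.resize(w[110:260,250:500],(750,450),interpolation=cv2.INTER_CUBIC)
cv2.imwrite('pics/w1c.png',a)
E
```

```text
[[0.383  0.278  0.05  ]
 [0.4778 0.304  0.05  ]
 [0.4164 0.1511 0.05  ]
 [0.5136 0.1767 0.05  ]]
[[0.6167 0.3358 0.06  ]
 [0.6492 0.2201 0.06  ]]
yaw lid x 15.002676147303957
yaw rail 15.729622506275163 0.12021731601828196
yaw lid front 14.768098829834912 0.13124904440043428
station [0.5203 0.2472 0.2654] 15.2051690580913 [-0.9738 -0.1874 -0.0006  0.4073 -0.4472 -0.2604  1.2889  0.2993  0.4796
 -0.017 ]
tab (array([0.4034, 0.2164, 0.0633]), [np.float64(0.0017752831868461571), np.float64(0.0017752831868460502)]) model [0.4069 0.2164 0.084 ]
[0.4037 0.2194 0.08  ]
[0.4018 0.2108 0.055 ]
proj tab top [array([279.2672, 182.1748]), array([280.6128, 216.8025]), array([267.1127, 182.2159]), array([268.8813, 216.7123])]
proj tab in top cam [257.9935 245.1323]
chip 0.010151358728914778 0.019792644464614755
chip 0.053777571096489715 0.021868768419766663
chip 0.026791047414533673 -0.015190641009596401
chip 0.052099437222851167 -0.01636710656169778
tool [[-0.2646  0.9643 -0.0006]
 [ 0.9643  0.2646 -0.0002]
 [-0.     -0.0006 -1.    ]] delta in tool [-0.0118 -0.045   0.1737]
```

View pics/w1c.png

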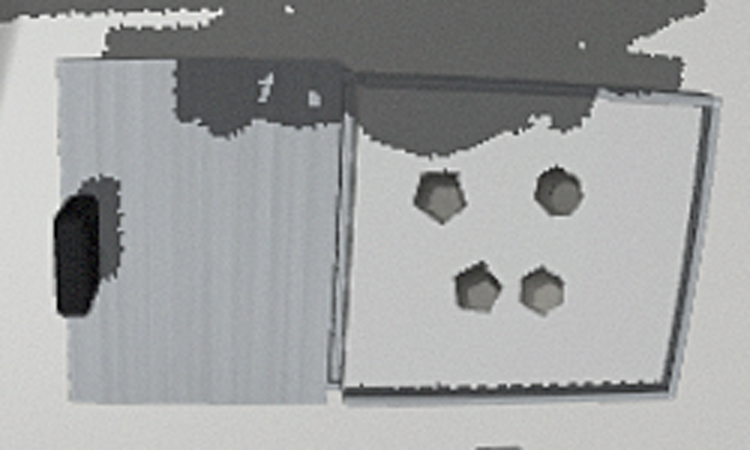

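Clean fit: station at (0.520, 0.247), yaw 15.2°, sub-pixel residuals. The crop shows the tab at crop (77,255) and all chips forward of station x≈0.055. Descend and grip the tab.

```bash
python3 -m handwheel '{"offset":[[-0.065,-0.25,0.98],[-0.065,-0.25,0.98],[-0.065,-0.25,0.98],[-0.065,-0.25,0.98],[-0.065,-0.25,0.98]],"angular":[[0,0,0],[0,0,0],[0,0,0],[0,0,0],[0,0,0]]}' >/dev/null
python3 -m handwheel '{"offset":[[-0.065,-0.25,0.98],[-0.065,-0.25,0.98],[-0.065,-0.25,0.98],[-0.065,-0.25,0.98],[0,0,0]],"angular":[[0,0,0],[0,0,0],[0,0,0],[0,0,0],[0,0,0]]}'
python3 -m handwheel '{"offset":[[0,0,0],[0,0,0],[0,0,0],[0,0,0],[0,0,0]],"angular":[[0,0,0],[0,0,0],[0,0,0],[0,0,0],[0,0,0]]}' 0 60
python3 -m handwheel '{"offset":[[0,0,0],[0,0,0],[0,0,0]],"angular":[[0,0,0],[0,0,0],[0,0,0]]}'
```

```text
time_s: 4.5
tcp_pos: [0.4049, 0.2157, 0.1254]
tcp_rot: [-0.002, 0.606, 0.795, -0.002]
ft_force: [0.4, -0.4, 0.0]
opening: 0.996
gripper_force: 0.0
time_s: 5.0
tcp_pos: [0.4075, 0.2167, 0.1279]
tcp_rot: [0.0, 0.606, 0.795, 0.0]
ft_force: [0.8, 0.3, -1.3]
opening: 0.143
gripper_force: 0.3
time_s: 5.3
tcp_pos: [0.4076, 0.2167, 0.1281]
tcp_rot: [0.0, 0.606, 0.795, 0.0]
ft_force: [-0.8, -0.3, 5.9]
opening: 0.132
gripper_force: 59.3
```

Tab is held at 11 mm opening. Lift and carry it right, in front of the eyepieces.

```bash
python3 -m handwheel '{"offset":[[0,0,-0.3],[0,0,-0.5],[0,0,-0.7],[0,0,-0.9],[0,0,-0.8]],"angular":[[0,0,0],[0,0,0],[0,0,0],[0,0,0],[0,0,0]]}'
python3 -m handwheel '{"offset":[[-0.92,-0.46,0],[-0.92,-0.46,0],[-0.92,-0.46,0],[-0.92,-0.46,0],[-0.92,-0.46,0]],"angular":[[0,0,0],[0,0,0],[0,0,0],[0,0,0],[0,0,0]]}'
python3 -m handwheel '{"offset":[[-0.96,-0.26,0],[-0.96,-0.26,0],[-0.96,-0.26,0],[-0.96,-0.26,0],[-0.96,-0.26,0]],"angular":[[0,0,0],[0,0,0],[0,0,0],[0,0,0],[0,0,0]]}'
python3 -m handwheel '{"offset":[[-1,0,0],[-1,0,0],[-1,0,0],[-1,0,0],[-1,0,0]],"angular":[[0,0,0],[0,0,0],[0,0,0],[0,0,0],[0,0,0]]}'
python3 - <<'E'
from h import *
import pickle
s=bot.state();i=bot.read_camera('wrist');pickle.dump(s,open('s2.pkl','wb'))
t=bot.read_camera('top');d=bot.read_camera('side')
print(s['time_s'],s['tcp_pos'],s['tcp_rot'],s['qpos'])
o=np.zeros((600,800,3),np.uint8);o[:400,:640]=i
o[400:600,:400]=cv2.resize(t[165:265,230:430],(400,200));o[400:600,400:]=cv2.resize(d[180:330,220:520],(400,200))
cv2.imwrite('pics/w2.png',o[:,:,::-1])
E
```

```text
time_s: 5.8
tcp_pos: [0.4071, 0.2166, 0.1927]
tcp_rot: [-0.0, 0.606, 0.795, -0.0]
ft_force: [0.2, 0.6, -2.0]
opening: 0.131
gripper_force: 58.4
time_s: 6.3
tcp_pos: [0.3869, 0.115, 0.1921]
tcp_rot: [0.0, 0.606, 0.795, 0.0]
ft_force: [0.4, 0.0, -1.8]
opening: 0.134
gripper_force: 58.5
time_s: 6.8
tcp_pos: [0.3874, 0.0154, 0.1921]
tcp_rot: [0.0, 0.606, 0.795, 0.0]
ft_force: [0.3, 0.1, -1.0]
opening: 0.13
gripper_force: 58.5
time_s: 7.3
tcp_pos: [0.4141, -0.081, 0.1921]
tcp_rot: [0.0, 0.606, 0.795, 0.0]
ft_force: [-1.1, 0.1, -1.4]
opening: 0.13
gripper_force: 58.5
7.3 [ 0.41406457 -0.08104442  0.19206683] [1.37017436e-04 6.06441260e-01 7.95128278e-01 1.94829221e-05] [-3.68600775e-01  2.14247394e-01 -6.70911924e-01  6.85362993e-01
 -3.90985182e-05  9.34553696e-01]
```

View pics/w2.png

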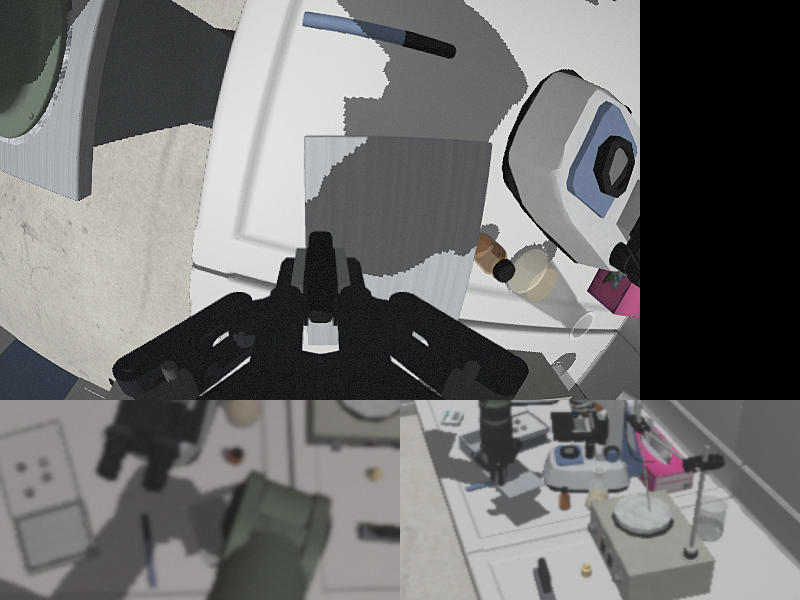

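```bash
python3 - <<'E'
from h import *
import pickle
np.set_printoptions(precision=3,suppress=True)
s=pickle.load(open('s2.pkl','rb'))
for p in [(237,237),(243,237),(195,265),(275,247),(303,0+20),(455,50),(505,160),(490,262),(305,136),(490,143)]: print(p,onz('wrist',p,0,s))
print(onz('top',(362,180),0),onz('top',(375,180),0),onz('top',(362,262),0))
i=cv2.imread('pics/w2.png')[215:265,190:290]
cv2.imwrite('pics/c.png',cv2.resize(i,(800,400),interpolation=cv2.INTER_CUBIC))
E
```

```text
(237, 237) [ 0.349 -0.14   0.   ]
(243, 237) [ 0.355 -0.139  0.   ]
(195, 265) [ 0.31  -0.186  0.   ]
(275, 247) [ 0.387 -0.14   0.   ]
(303, 20) [0.36  0.064 0.   ]
(455, 50) [0.493 0.081 0.   ]
(505, 160) [0.578 0.004 0.   ]
(490, 262) [ 0.612 -0.103  0.   ]
(305, 136) [ 0.388 -0.032  0.   ]
(490, 143) [0.554 0.013 0.   ]
[ 0.633 -0.142  0.   ] [ 0.632 -0.189  0.   ] [ 0.345 -0.13   0.   ]
```

View pics/c.png

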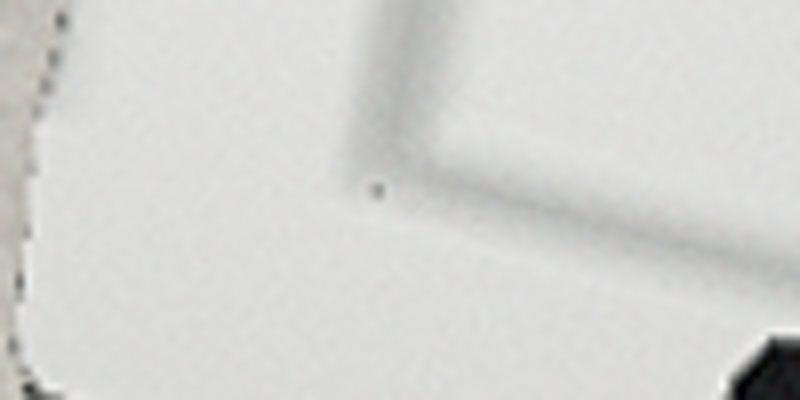

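Lid hangs level; a border line (possibly raised) runs at y≈-0.14, so I shift 40 mm left to stay inside it, and lower.

```bash
python3 -m handwheel '{"offset":[[0.96,0.26,0],[0.96,0.26,0.5],[0,0,1],[0,0,1],[0,0,1]],"angular":[[0,0,0],[0,0,0],[0,0,0],[0,0,0],[0,0,0]]}'
python3 -m handwheel '{"offset":[[0,0,0.7],[0,0,0.4],[0,0,0.3],[0,0,0.15],[0,0,0]],"angular":[[0,0,0],[0,0,0],[0,0,0],[0,0,0],[0,0,0]]}'
```

```text
time_s: 7.95
tcp_pos: [0.4134, -0.0393, 0.1212]
tcp_rot: [-0.0, 0.606, 0.796, 0.0]
ft_force: [0.5, 1.1, -1.5]
opening: 0.128
gripper_force: 58.6
time_s: 8.45
tcp_pos: [0.4139, -0.0403, 0.0906]
tcp_rot: [0.0, 0.606, 0.795, 0.0]
ft_force: [-0.6, -0.7, -1.7]
opening: 0.135
gripper_force: 58.5
```

```bash
python3 -m handwheel '{"offset":[[0,0,0.1],[0,0,0]],"angular":[[0,0,0],[0,0,0]]}'
python3 -m handwheel '{"offset":[[0,0,0],[0,0,0],[0,0,0],[0,0,0],[0,0,0]],"angular":[[0,0,0],[0,0,0],[0,0,0],[0,0,0],[0,0,0]]}' 1
python3 -m handwheel '{"offset":[[0,0,-0.5],[0,0,-1],[0,0,-1],[0,0,-1],[0,0,-1]],"angular":[[0,0,0],[0,0,0],[0,0,0],[0,0,0],[0,0,0]]}'
```

```text
time_s: 8.65
tcp_pos: [0.4141, -0.0405, 0.0887]
tcp_rot: [0.0, 0.606, 0.795, 0.0]
ft_force: [0.2, -0.9, -1.1]
opening: 0.13
gripper_force: 58.5
time_s: 9.15
tcp_pos: [0.4139, -0.0405, 0.0885]
tcp_rot: [0.0, 0.606, 0.795, 0.0]
ft_force: [0.2, 0.6, -1.0]
opening: 0.959
gripper_force: 0.0
time_s: 9.65
tcp_pos: [0.4137, -0.0404, 0.18]
tcp_rot: [0.0, 0.606, 0.795, 0.0]
ft_force: [0.1, -0.8, -0.3]
opening: 0.996
gripper_force: 0.0
```

```bash
python3 -m handwheel '{"offset":[[-0.98,-0.17,-0.23],[-0.98,-0.17,-0.23],[-0.98,-0.17,-0.23],[-0.98,-0.17,-0.23],[-0.98,-0.17,-0.23]],"angular":[[0,0,0],[0,0,0],[0,0,0],[0,0,0],[0,0,0]]}' >/dev/null
python3 -m handwheel '{"offset":[[-0.98,-0.17,-0.23],[-0.98,-0.17,-0.23],[-0.98,-0.17,-0.23],[-0.98,-0.17,-0.23],[-0.98,-0.17,-0.23]],"angular":[[0,0,0],[0,0,0],[0,0,0],[0,0,0],[0,0,0]]}' >/dev/null
python3 -m handwheel '{"offset":[[-0.98,-0.17,-0.23],[-0.98,-0.17,-0.23],[-0.98,-0.17,-0.23],[-0.98,-0.17,-0.23],[-0.98,-0.17,-0.23]],"angular":[[0,0,0],[0,0,0],[0,0,0],[0,0,0],[0,0,0]]}' >/dev/null
python3 -m handwheel '{"offset":[[0,0,0],[0,0,0],[0,0,0],[0,0,0],[0,0,0]],"angular":[[0,0,0.9],[0,0,0.9],[0,0,0.9],[0,0,0.9],[0,0,0]]}'
python3 - <<'E'
from h import *
import pickle
s=bot.state();i=bot.read_camera('wrist');pickle.dump(s,open('s3.pkl','wb'))
t=bot.read_camera('top')
print(s['time_s'],s['tcp_pos'],s['tcp_rot'],s['qpos'])
o=np.zeros((600,640,3),np.uint8);o[:400]=i
o[400:600,:400]=cv2.resize(t[165:265,230:430],(400,200))
cv2.imwrite('pics/w3.png',o[:,:,::-1])
E
```

```text
time_s: 11.65
tcp_pos: [0.4423, -0.3373, 0.2481]
tcp_rot: [0.0, 0.723, 0.691, -0.0]
ft_force: [-0.8, -0.2, 0.6]
opening: 1.002
gripper_force: 0.0
11.65 [ 0.44225897 -0.3372988   0.24811369] [ 3.90317885e-05  7.23299520e-01  6.90534433e-01 -8.21919411e-06] [-7.84269350e-01  3.80406496e-01 -2.62768305e-01  9.27543884e-01
 -1.83302391e-05  8.32867953e-01]
```

View pics/w3.png

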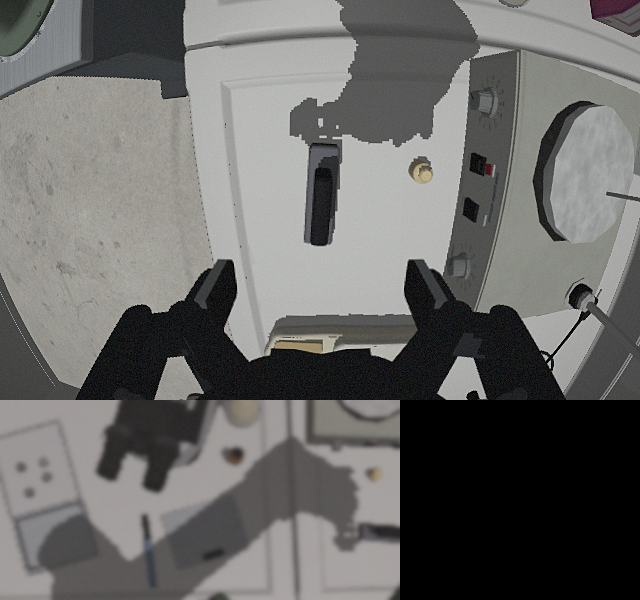

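Scraper seen in the wrist view: foot's far corners (309,143), (341,143), near left (304,243), rib about (312–332,168–245); the lid lies flat in the inset. I measure the rib's edges numerically.

```bash
python3 - <<'E'
from h import *
import pickle
from scipy.optimize import least_squares
np.set_printoptions(precision=4,suppress=True)
s=pickle.load(open('s3.pkl','rb'))
g=cv2.cvtColor(cv2.imread('pics/w3.png'),cv2.COLOR_BGR2GRAY)
for r in range(138,252,6): print(r,*g[r,298:346:2])
print('col322',*g[136:256:3,322])
p=np.array([.443,-.338]);
def st(v,m): c,sn=np.cos(v[2]),np.sin(v[2]); return np.array([v[0]+c*m[0]-sn*m[1],v[1]+sn*m[0]+c*m[1],m[2]])
M=[(-.013,.052,.024),(.013,.052,.024),(-.013,-.052,.024),(-.008,-.032,.07),(.008,-.032,.07)]
U=[(309,143),(341,143),(304,243),(311,245),(331,245)]
f=lambda v:np.concatenate([proj('wrist',st(v,m),s)-u for m,u in zip(M,U)])
r=least_squares(f,[.443,-.338,0]);print(r.x,np.degrees(r.x[2]),r.fun)
print([proj('wrist',st(r.x,m),s) for m in [(-.008,.032,.07),(.008,.032,.07)]])
print('tool yang',np.degrees(np.arctan2(*tool(s)[1][1::-1,1])))
E
```

```text
138 185 193 81 86 92 86 92 89 88 91 85 91 89 88 88 89 88 145 201 198 199 197 190 185
144 183 187 184 188 202 82 89 36 32 26 30 32 12 20 6 20 0 6 3 39 97 87 175 184
150 184 186 186 188 186 157 82 99 96 100 98 100 101 94 95 96 97 99 100 97 78 92 172 184
156 185 187 189 182 185 155 88 96 98 96 94 100 100 95 93 96 99 30 36 34 68 89 163 186
162 183 184 186 187 191 119 91 92 96 96 92 79 47 53 43 45 51 42 48 49 52 81 161 185
168 187 186 187 188 196 94 93 97 97 47 12 5 27 20 16 29 49 46 44 44 55 192 188 182
174 186 184 185 187 195 78 92 99 76 12 13 14 13 15 21 21 21 43 38 49 77 194 188 185
180 184 184 186 185 194 73 96 104 39 24 9 32 19 33 22 10 26 32 45 41 96 190 186 187
186 184 188 183 186 161 83 97 103 30 29 37 20 33 29 28 36 24 28 38 57 92 185 187 184
192 184 186 185 190 93 88 101 106 11 36 35 41 34 25 22 31 25 35 43 66 198 187 184 185
198 186 188 187 190 80 94 101 86 18 38 30 32 26 29 24 31 21 49 42 71 197 189 188 184
204 187 183 187 184 83 92 96 54 22 28 30 28 36 29 35 30 21 46 34 75 198 185 184 186
210 183 185 192 184 86 96 99 40 37 37 34 35 24 34 29 25 43 46 45 76 195 187 188 181
216
[... 168 characters left out ...]
28 187 185 189 141 90 98 101 26 34 34 39 27 27 33 39 0 92 72 73 190 184 189 185 185
234 180 184 192 83 94 95 70 23 34 27 34 32 32 26 17 43 91 114 191 184 188 187 183 186
240 188 185 190 98 93 94 50 27 32 34 30 28 27 27 23 89 76 133 185 185 186 187 186 183
246 186 187 183 185 183 183 186 195 172 167 162 166 164 164 184 190 185 182 186 186 187 186 186 184
col322 199 85 81 40 90 99 96 97 40 40 45 27 17 11 26 27 34 38 29 36 34 32 33 16 31 33 36 36 26 37 25 23 30 29 22 38 18 192 186 187
[ 0.4439 -0.3458 -0.1028] -5.888824246902845 [ 2.3289 -0.4503 -2.3961  1.1432  2.4964 -1.062  -0.004  -0.4141 -2.06
  0.4957]
[array([314.7031, 174.3077]), array([334.1468, 175.4028])]
tool yang -2.655142279186364
```

```bash
python3 - <<'E'
from h import *
import pickle
from scipy.optimize import least_squares
np.set_printoptions(precision=4,suppress=True)
s=pickle.load(open('s3.pkl','rb'))
def st(v,m): c,sn=np.cos(v[2]),np.sin(v[2]); return np.array([v[0]+c*m[0]-sn*m[1],v[1]+sn*m[0]+c*m[1],m[2]])
# vertical-ish edges: (x, z, [(row,col)...]); horizontal: (y,z,row)
w=.015
E=[(-w,.024,[(152,308.3),(174,307),(192,305.5),(210,304.7),(228,303.6),(240,302.8)]),(w,.024,[(152,341),(168,339.2),(180,338.4),(192,337.3),(216,335.3),(240,332.5)]),
 (-.008,.07,[(186,313.3),(204,311.8),(216,311.3),(234,310),(240,309.7)]),(.008,.07,[(222,329.7),(228,329.2),(234,328),(240,327.2)])]
def f(v):
    o=[]
    for x,z,pts in E:
        L=np.array([proj('wrist',st(v,(x,y,z)),s) for y in np.linspace(-.06,.06,25)]); L=L[np.argsort(L[:,1])]
        o+=[np.interp(r,L[:,1],L[:,0])-c for r,c in pts]
    o.append(proj('wrist',st(v,(0,.052,.024)),s)[1]-147)
    o.append(proj('wrist',st(v,(0,-.032,.07)),s)[1]-243.5)
    return np.array(o)
r=least_squares(f,[.443,-.338,0]);v=r.x;print(v,np.degrees(v[2]));print(r.fun)
print('top view pred',proj('top',st(v,(0,0,.07))),'side pred',proj('side',st(v,(0,0,.07))))
print('tool delta',intool(s,st(v,(0,0,.112))), 'tool yang',np.degrees(np.arctan2(*tool(s)[1][1::-1,1])))
E
```

```text
[ 0.4431 -0.3469 -0.1245] -7.135771253982473
[ 0.6285  0.3517  0.5987  0.1789  0.0926  0.1203 -0.6284 -0.357  -0.722
 -0.8022 -1.2092 -0.8785  0.4425  0.5784  0.1785  0.1431  0.0019 -0.0706
 -0.157   0.4538  0.6616 -2.4958  2.5835]
top view pred [428.4846 230.2953] side pred [327.4847 305.3292]
tool delta [-0.0095  0.0012  0.1361] tool yang -2.655142279186364
```

```bash
python3 -m handwheel '{"offset":[[-0.48,0.06,0],[0,0,1],[0,0,1],[0,0,1],[0,0,1]],"angular":[[0,0,0.9],[0,0,0],[0,0,0],[0,0,0],[0,0,0]]}'
python3 -m handwheel '{"offset":[[0,0,1],[0,0,1],[0,0,0.75],[0,0,0.3],[0,0,0]],"angular":[[0,0,0],[0,0,0],[0,0,0],[0,0,0],[0,0,0]]}'
python3 -m handwheel '{"offset":[[0,0,0],[0,0,0],[0,0,0],[0,0,0],[0,0,0]],"angular":[[0,0,0],[0,0,0],[0,0,0],[0,0,0],[0,0,0]]}' 0 100
python3 -m handwheel '{"offset":[[0,0,0],[0,0,0],[0,0,0]],"angular":[[0,0,0],[0,0,0],[0,0,0]]}'
```

```text
time_s: 12.25
tcp_pos: [0.4432, -0.3471, 0.1671]
tcp_rot: [0.0, 0.749, 0.662, 0.0]
ft_force: [-0.7, 0.1, -0.1]
opening: 1.002
gripper_force: 0.0
time_s: 12.75
tcp_pos: [0.4428, -0.3467, 0.1059]
tcp_rot: [-0.001, 0.75, 0.662, -0.0]
ft_force: [-0.4, -0.5, -0.2]
opening: 1.0
gripper_force: 0.0
time_s: 13.25
tcp_pos: [0.4434, -0.3473, 0.107]
tcp_rot: [0.0, 0.75, 0.662, -0.0]
ft_force: [0.6, -0.9, -0.5]
opening: 0.178
gripper_force: 97.3
time_s: 13.55
tcp_pos: [0.4434, -0.3474, 0.107]
tcp_rot: [0.0, 0.75, 0.662, -0.0]
ft_force: [-0.2, 1.2, 5.4]
opening: 0.174
gripper_force: 98.1
```

Scraper gripped (≈15 mm opening, rib 16). Lift, go round in front of the eyepieces, align with the station.

```bash
python3 -m handwheel '{"offset":[[0,0,-0.75],[0,0,-1],[0,0,-1],[0,0,-1],[0,0,-1]],"angular":[[0,0,0],[0,0,0],[0,0,0],[0,0,0],[0,0,0]]}'
python3 -m handwheel '{"offset":[[0.97,-0.26,0],[0.97,-0.26,0],[0.97,-0.26,0],[0.97,-0.26,0],[0.97,-0.26,0]],"angular":[[0,0,0],[0,0,0],[0,0,0],[0,0,0],[0,0,0]]}'>/dev/null
python3 -m handwheel '{"offset":[[0.97,-0.26,0],[0.97,-0.26,0],[0.97,-0.26,0],[0.97,-0.26,0],[0.97,-0.26,0]],"angular":[[0,0,0],[0,0,0],[0,0,0],[0,0,0],[0,0,0]]}'>/dev/null
python3 -m handwheel '{"offset":[[0.97,-0.26,0],[0.97,-0.26,0],[0.97,-0.26,0],[0.97,-0.26,0],[0.97,-0.26,0]],"angular":[[0,0,0],[0,0,0],[0,0,0],[0,0,0],[0,0,0]]}'>/dev/null
python3 -m handwheel '{"offset":[[0.97,-0.26,0],[0.97,-0.26,0],[0.97,-0.26,0],[0.97,-0.26,0]],"angular":[[0,0,0],[0,0,0],[0,0,0],[0,0,0]]}'
python3 -m handwheel '{"offset":[[0.94,-0.06,0],[0.94,-0.06,0],[0.94,-0.06,0],[0.94,-0.06,0],[0.94,-0.06,0]],"angular":[[0,0,0],[0,0,0],[0,0,0],[0,0,0],[0,0,0]]}'>/dev/null
python3 -m handwheel '{"offset":[[0.94,-0.06,0],[0.94,-0.06,0],[0.94,-0.06,0],[0.94,-0.06,0]],"angular":[[0,0,0],[0,0,0],[0,0,0],[0,0,0]]}'
python3 -m handwheel '{"offset":[[0,0,0],[0,0,0],[0,0,0],[0,0,0],[0,0,0]],"angular":[[0,0,-0.9],[0,0,-0.9],[0,0,-0.9],[0,0,-0.9],[0,0,-0.87]]}'
python3 - <<'E'
from h import *
s=bot.state();c,n=np.cos(.2654),np.sin(.2654)
P=[.5203+c*.089,.2472+n*.089,.195];print(intool(s,P),np.degrees(np.arctan2(*tool(s)[1][1::-1,1])))
E
```

```text
time_s: 14.05
tcp_pos: [0.4426, -0.3465, 0.2013]
tcp_rot: [-0.001, 0.75, 0.662, -0.0]
ft_force: [0.3, 0.6, -2.6]
opening: 0.173
gripper_force: 97.5
time_s: 15.95
tcp_pos: [0.3903, 0.0321, 0.2012]
tcp_rot: [-0.0, 0.75, 0.662, -0.0]
ft_force: [1.1, -0.3, -2.2]
opening: 0.174
gripper_force: 97.8
time_s: 16.85
tcp_pos: [0.4007, 0.201, 0.2011]
tcp_rot: [-0.0, 0.75, 0.662, -0.0]
ft_force: [0.6, -0.1, -2.7]
opening: 0.175
gripper_force: 97.8
time_s: 17.35
tcp_pos: [0.4008, 0.2003, 0.201]
tcp_rot: [-0.0, 0.606, 0.795, -0.0]
ft_force: [0.0, 1.3, -2.2]
opening: 0.17
gripper_force: 97.6
[0.01324723 0.21670323 0.00580698] 15.380899595992945
```

```bash
python3 -m handwheel '{"offset":[[0.3,0.98,0],[0.3,0.98,0],[0.06,0.98,0],[0,0.98,0],[0,0.98,0]],"angular":[[0,0,0],[0,0,0],[0,0,0],[0,0,0],[0,0,0]]}'>/dev/null
python3 -m handwheel '{"offset":[[0,0.98,0],[0,0.98,0],[0,0.98,0],[0,0.98,0],[0,0.98,0]],"angular":[[0,0,0],[0,0,0],[0,0,0],[0,0,0],[0,0,0]]}'
python3 -m handwheel '{"offset":[[0,0.98,0],[0,0.06,0.25],[0,0,0.9],[0,0,0]],"angular":[[0,0,0],[0,0,0],[0,0,0],[0,0,0]]}'
python3 - <<'E'
from h import *
import pickle
s=bot.state();i=bot.read_camera('wrist');pickle.dump(s,open('s4.pkl','wb'))
t=bot.read_camera('side')
print(s['time_s'],s['tcp_pos'])
o=np.zeros((600,800,3),np.uint8);o[:,:]=cv2.resize(i[80:380,120:520],(800,600),interpolation=cv2.INTER_CUBIC)
o[400:600,500:]=cv2.resize(t[130:230,230:380],(300,200))
cv2.imwrite('pics/w4.png',o[:,:,::-1])
cv2.imwrite('pics/w4f.png',i[:,:,::-1])
v=(.5203,.2472,.2654)
def st(v,m): c,sn=np.cos(v[2]),np.sin(v[2]); return np.array([v[0]+c*m[0]-sn*m[1],v[1]+sn*m[0]+c*m[1],m[2]])
for m in [(.116,.058,.06),(.116,-.058,.06),(-.02,.058,.06),(-.02,-.058,.06),(.116,.058,.052)]: print(m,(proj('wrist',st(v,m),s)-[120,80])*2)
p=s['tcp_pos']; 
for m in [(-.015,.052),(.015,.052),(-.015,-.052)]: 
  for z in (0,.024): print('foot',m,z,(proj('wrist',st((p[0],p[1],.2685),(*m,p[2]-.107+z)),s)-[120,80])*2)
E
```

```text
time_s: 18.35
tcp_pos: [0.5871, 0.2646, 0.2006]
tcp_rot: [-0.001, 0.607, 0.794, -0.001]
ft_force: [0.3, 0.7, -2.0]
opening: 0.177
gripper_force: 97.8
time_s: 18.75
tcp_pos: [0.6044, 0.2691, 0.175]
tcp_rot: [-0.002, 0.607, 0.794, -0.003]
ft_force: [-1.3, -0.3, -3.1]
opening: 0.17
gripper_force: 98.1
18.75 [0.60443084 0.26914413 0.17504142]
(0.116, 0.058, 0.06) [497.7105481  124.46807157]
(0.116, -0.058, 0.06) [479.41764758 444.80061618]
(-0.02, 0.058, 0.06) [ 76.64421224 133.99132155]
(-0.02, -0.058, 0.06) [128.50700476 431.63369483]
(0.116, 0.058, 0.052) [493.96085423 121.14684248]
foot (-0.015, 0.052) 0 [348.41644141 150.80495292]
foot (-0.015, 0.052) 0.024 [340.1183824  167.18516235]
foot (0.015, 0.052) 0 [452.32020615 150.67625739]
foot (0.015, 0.052) 0.024 [459.54648233 167.04752979]
foot (-0.015, -0.052) 0 [358.46837713 447.36048597]
foot (-0.015, -0.052) 0.024 [353.83166793 491.55579159]
```

View pics/w4.png

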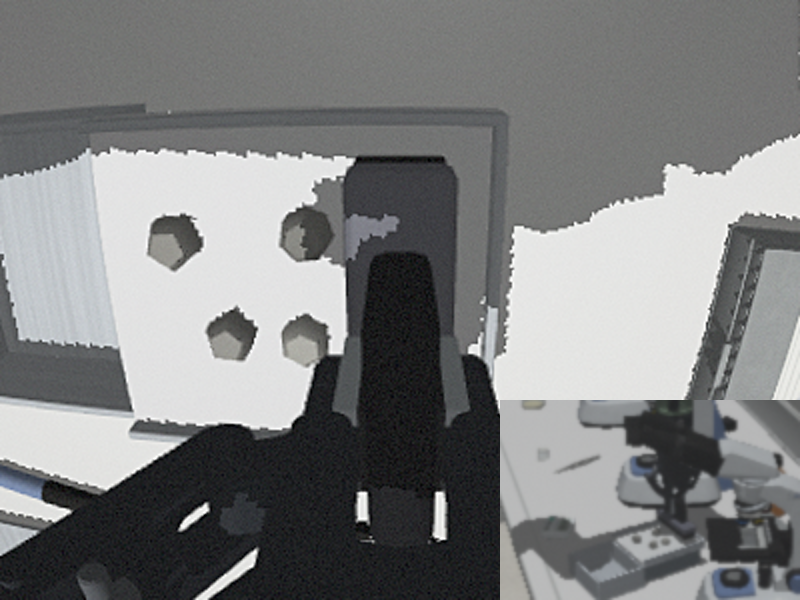

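The view shows the foot between the rails (side rails at row ~125, foot end at 160, ≈6 mm clearance) and behind all chips (nearest chip's edge at column 330, foot's at 346). Shift 4 mm back and lower.

```bash
python3 -m handwheel '{"offset":[[0.04,0.2,0.2],[0,0,0.4],[0,0,0.25],[0,0,0],[0,0,0]],"angular":[[0,0,0],[0,0,0],[0,0,0],[0,0,0],[0,0,0]]}'
python3 -m handwheel '{"offset":[[0,0,0.1],[0,0,0]],"angular":[[0,0,0],[0,0,0]]}'
```

```text
time_s: 19.35
tcp_pos: [0.6107, 0.2715, 0.1613]
tcp_rot: [-0.0, 0.607, 0.794, -0.0]
ft_force: [-0.3, 0.5, -2.7]
opening: 0.173
gripper_force: 98.1
time_s: 19.55
tcp_pos: [0.6109, 0.2715, 0.1595]
tcp_rot: [0.0, 0.607, 0.794, 0.0]
ft_force: [0.2, -0.4, -1.4]
opening: 0.173
gripper_force: 98.1
```

```bash
python3 -m handwheel '{"offset":[[0,0,0.06],[0,0,0]],"angular":[[0,0,0],[0,0,0]]}'
python3 -m handwheel '{"offset":[[0,-0.4,0],[0,-0.4,0],[0,-0.4,0],[0,-0.4,0],[0,-0.4,0]],"angular":[[0,0,0],[0,0,0],[0,0,0],[0,0,0],[0,0,0]]}'
```

```text
time_s: 19.75
tcp_pos: [0.6111, 0.2716, 0.1591]
tcp_rot: [0.0, 0.607, 0.794, 0.0]
ft_force: [-2.1, -0.2, 2.2]
opening: 0.175
gripper_force: 99.0
time_s: 20.25
tcp_pos: [0.5723, 0.2611, 0.159]
tcp_rot: [0.001, 0.607, 0.794, 0.001]
ft_force: [2.9, 1.9, 3.5]
opening: 0.176
gripper_force: 99.1
```

```bash
python3 -m handwheel '{"offset":[[0,-0.4,0],[0,-0.4,0],[0,-0.4,0],[0,-0.4,0],[0,-0.4,0]],"angular":[[0,0,0],[0,0,0],[0,0,0],[0,0,0],[0,0,0]]}'
python3 -m handwheel '{"offset":[[0,-0.4,0],[0,-0.4,0],[0,-0.4,0],[0,-0.4,0],[0,-0.4,0]],"angular":[[0,0,0],[0,0,0],[0,0,0],[0,0,0],[0,0,0]]}'
python3 - <<'E'
from h import *
i=bot.read_camera('wrist');t=bot.read_camera('top');d=bot.read_camera('side')
o=np.zeros((600,800,3),np.uint8);o[:400,:640]=i
o[400:600,:400]=cv2.resize(t[170:260,215:395],(400,200));o[400:600,400:]=cv2.resize(d[170:245,230:380],(400,200))
cv2.imwrite('pics/w5.png',o[:,:,::-1])
E
```

```text
time_s: 20.75
tcp_pos: [0.534, 0.2507, 0.159]
tcp_rot: [0.001, 0.607, 0.794, 0.001]
ft_force: [5.0, 1.0, -0.7]
opening: 0.172
gripper_force: 98.2
time_s: 21.25
tcp_pos: [0.4954, 0.2402, 0.159]
tcp_rot: [0.001, 0.607, 0.794, 0.001]
ft_force: [4.9, 0.8, 5.9]
opening: 0.171
gripper_force: 99.5
```

```bash
python3 -m handwheel '{"offset":[[0,0,-0.5],[0,0,-1],[0,0.5,-1],[0,0.5,-1],[0,0,0]],"angular":[[0,0,0],[0,0,0],[0,0,0],[0,0,0],[0,0,0]]}'
python3 - <<'E'
from h import *
i=bot.read_camera('wrist');t=bot.read_camera('top');d=bot.read_camera('side')
o=np.zeros((600,800,3),np.uint8);o[:400,:640]=i
o[400:600,:400]=cv2.resize(t[170:260,215:395],(400,200));o[400:600,400:]=cv2.resize(d[170:245,230:380],(400,200))
cv2.imwrite('pics/w6.png',o[:,:,::-1])
E
```

```text
time_s: 21.9
tcp_pos: [0.515, 0.2455, 0.2297]
tcp_rot: [0.0, 0.607, 0.794, 0.001]
ft_force: [0.5, -0.2, -2.9]
opening: 0.173
gripper_force: 98.6
```

View pics/w6.png

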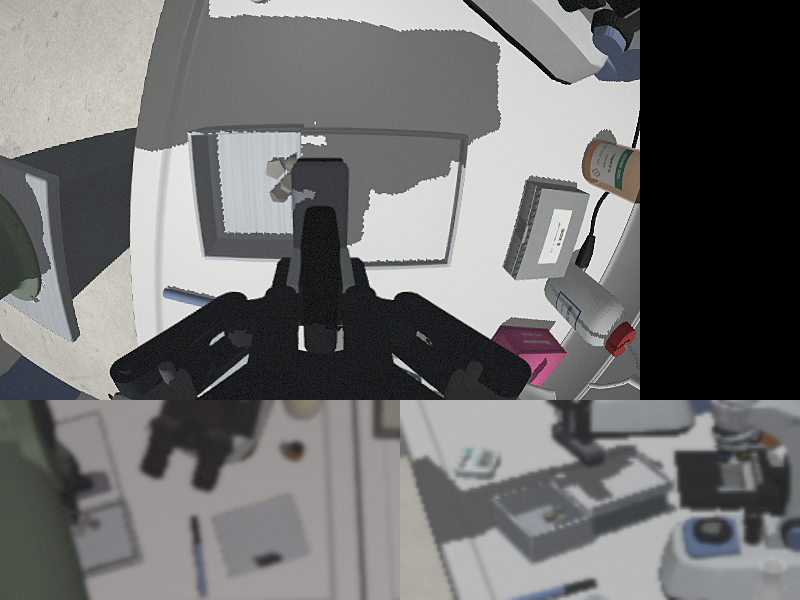

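The chips lie in the pan near (280,175), some hidden by the scraper; the plate right of the scraper is clear. I back off and count the chips by colour.

```bash
python3 -m handwheel '{"offset":[[0,-1,0],[0,-1,0],[0,-1,0],[0,-1,0],[0,-1,0]],"angular":[[0,0,0],[0,0,0],[0,0,0],[0,0,0],[0,0,0]]}'>/dev/null
python3 -m handwheel '{"offset":[[0,-1,0],[0,0,0],[0,0,0]],"angular":[[0,0,0],[0,0,0],[0,0,0]]}'
cat > chips.py <<'E'
from h import *
v=(.5203,.2472,.2654);c,n=np.cos(v[2]),np.sin(v[2])
def blobs(i,s,z,poly,R):
    k=np.zeros(i.shape[:2],np.uint8)
    P=[proj('wrist',(v[0]+c*x-n*y,v[1]+n*x+c*y,z),s) for x,y in poly]
    cv2.fillPoly(k,[np.array(P,np.int32)],1)
    d=i[:,:,0].astype(int)-i[:,:,2]
    d=cv2.blur(d.astype(np.float32),(3,3)); m=((d>R)&(k>0)).astype(np.uint8)
    N,_,st,ce=cv2.connectedComponentsWithStats(m)
    for a,b in zip(st[1:],ce[1:]):
        if a[4]>25:
            q=onz('wrist',b,z,s)[:2]-v[:2];print('blob area',a[4],'px',b.round(),'st',(c*q[0]+n*q[1]).round(3),(-n*q[0]+c*q[1]).round(3),a[:4])
E
python3 - <<'E'
from chips import *
w=cv2.imread('pics/w1.png')[:,:,::-1].astype(int)
for p in [(397,175),(435,174),(409,206),(430,207),(410,190),(320,190),(410,145)]:print('ref',w[p[1],p[0]])
s=bot.state();i=bot.read_camera('wrist');cv2.imwrite('pics/w7.png',i[:,:,::-1]);print(s['tcp_pos'])
print('pan');blobs(i,s,.008,[(-.116,-.058),(-.116,.058),(-.0,.058),(-.0,-.058)],8)
print('plate');blobs(i,s,.055,[(-.02,-.058),(-.02,.058),(.116,.058),(.116,-.058)],8)
E
```

```text
time_s: 22.85
tcp_pos: [0.3972, 0.2135, 0.2273]
tcp_rot: [-0.001, 0.607, 0.794, -0.001]
ft_force: [-0.1, 0.5, -3.1]
opening: 0.174
gripper_force: 98.4
ref [126 124 122]
ref [115 117 111]
ref [131 131 124]
ref [148 148 140]
ref [193 195 192]
ref [166 172 172]
ref [95 94 95]
[0.39724207 0.21351831 0.22727744]
pan
plate
```

```bash
python3 - <<'E'
from chips import *
import pickle
s=bot.state();i=cv2.imread('pics/w7.png')[:,:,::-1].astype(np.float32)
i=cv2.blur(i,(3,3))
def m(z,xs,ys):
    for y in ys:
        r=[]
        for x in xs:
            u=np.rint(proj('wrist',(v[0]+c*x-n*y,v[1]+n*x+c*y,z),s)).astype(int);p=i[u[1],u[0]];r.append('%4d%+3d'%(p[1],p[0]-p[2]))
        print('%5.0f'%(y*1e3),*r)
print('plate');m(.052,np.arange(-.015,.116,.012),np.arange(.054,-.06,-.012))
print('pan');m(.010,np.arange(-.112,-.02,.007),np.arange(.056,-.06,-.008))
E
```

```text
plate
   54  113 +0  114 -1  115 +0  114 +0  114 +0  111 +0  226 +0  222 +0  222 +0  222 +0  222 +0
   42  114 +0  114 -1  114 +0  119 +0  226 +0  223 +0  222 +0  222 +0  223 +0  222 +0  222 +0
   30  122 +0  224 +0  224 +0  224 +0  224 +0  223 +0  223 +0  223 +0  222 +0  223 +0  222 +0
   18  224 +0  224 +0  224 +0  224 +0  224 +0  223 +0  223 +0  222 +0  222 +0  222 +0  222 +0
    6  224 +0  225 +0  224 +0  224 +0  224 +0  224 +0  224 +0  223 +0  223 +0  222 +0  222 +0
   -6  225 +0  224 +0  225 +0  224 +0  224 +0  224 +0  223 +0  223 +0  222 +0  222 +0  222 +0
  -18  224 +0  224 +0  224 +0  224 +0  225 +0  224 +0  223 +0  223 +0  223 +0  222 +0  223 +0
  -30  225 +0  225 +0  224 +0  224 +0  224 +0  224 +0  223 +0  223 +0  223 +0  222 +0  222 +0
  -42  225 +0  224 +0  223 +0  224 +0  224 +0  224 +0  223 +0  223 +0  222 +0  222 +0  223 +0
  -54  227 +0  225 +0  226 +0  225 +0  225 +0  226 +0  224 +0  223 +0  225 +0  223 +0  223 +0
pan
   56   96 -4   97 -4   96 -3   96 -3   97 -4   97 -3   97 -4   94 -4   95 -4   96 -3   96 -4   95 -3   96 -3   92 -3
   48  103 -3  102 -4  102 -4  1
[... 919 characters left out ...]
 62 -4   62 -5   96 -3  100 -3  101 -4  197 -9  203 -8  204 -8  201 -8  204 -9  207 -9  201 -8  205 -9  107 -4
  -24   31 +0   63 -4   98 -4  101 -4   99 -4  172 -7  200 -8  205 -9  201 -9  199 -8  200 -9  200 -8  206 -8  109 -5
  -32   22 +0   62 -3  167 -7  208 -8  203-10  201 -8  202 -9  203 -8  200 -8  199 -8  201 -8  201 -9  207 -9  110 -5
  -40   27 -1   62 -4  183 -8  204 -8  202 -8  201 -8  199 -9  203 -9  200 -9  200 -7  201 -9  201 -9  203 -8  108 -3
  -48   26 -1   64 -4  149 -6  143 -6  121 -5  125 -5  109 -4  104 -4  116 -4  134 -6  134 -6  171 -7  174 -6  108 -5
  -56   24 -1   64 -3   78 -2   93 -3   92 -3   92 -3   91 -3   90 -3   90 -4   92 -4   93 -3   92 -4   92 -4   99 -4
```

Plate reads uniformly white (clear) and all chip-coloured area (~1000 mm², four chips' worth) is in the pan. Carry the scraper back.

```bash
python3 -m handwheel '{"offset":[[-0.95,-0.3,0.15],[-0.95,-0.3,0.15],[-0.95,-0.3,0.15],[-0.95,-0.3,0.15],[-0.95,-0.3,0.15]],"angular":[[0,0,0],[0,0,0],[0,0,0],[0,0,0],[0,0,0]]}'>/dev/null
python3 -m handwheel '{"offset":[[-0.95,-0.3,0.15],[-0.95,-0.3,0.15],[-0.95,-0.3,0.15],[-0.95,-0.3,0.15]],"angular":[[0,0,0],[0,0,0],[0,0,0],[0,0,0]]}'
python3 -m handwheel '{"offset":[[-0.98,-0.13,0],[-0.98,-0.13,0],[-0.98,-0.13,0],[-0.98,-0.13,0],[-0.98,-0.13,0]],"angular":[[0,0,0],[0,0,0],[0,0,0],[0,0,0],[0,0,0]]}'>/dev/null
python3 -m handwheel '{"offset":[[-0.98,-0.13,0],[-0.98,-0.13,0],[-0.98,-0.13,0],[-0.98,-0.13,0],[-0.98,-0.13,0]],"angular":[[0,0,0],[0,0,0],[0,0,0],[0,0,0],[0,0,0]]}'>/dev/null
python3 -m handwheel '{"offset":[[-0.98,-0.13,0],[-0.98,-0.13,0],[-0.98,-0.13,0],[-0.98,-0.13,0],[-0.98,-0.13,0]],"angular":[[0,0,0],[0,0,0],[0,0,0],[0,0,0],[0,0,0]]}'>/dev/null
python3 -m handwheel '{"offset":[[-0.98,-0.13,0],[-0.98,-0.13,0],[-0.98,-0.13,0],[-0.98,-0.13,0],[0,0,0]],"angular":[[0,0,0],[0,0,0],[0,0,0],[0,0,0],[0,0,0]]}'
python3 -m handwheel '{"offset":[[0,0,1],[0,0,1],[0,0,1],[0,0,0.7],[0,0,0.4]],"angular":[[0,0,0],[0,0,0],[0,0,0],[0,0,0],[0,0,0]]}'
python3 -m handwheel '{"offset":[[0,0,0],[0,0,0]],"angular":[[0,0,0],[0,0,0]]}'
```

```text
time_s: 23.8
tcp_pos: [0.3918, 0.0338, 0.2009]
tcp_rot: [-0.0, 0.608, 0.794, -0.0]
ft_force: [0.5, 0.4, -3.5]
opening: 0.179
gripper_force: 98.5
time_s: 25.8
tcp_pos: [0.4419, -0.3407, 0.2009]
tcp_rot: [0.001, 0.608, 0.794, -0.0]
ft_force: [0.4, -0.8, -2.8]
opening: 0.173
gripper_force: 98.5
time_s: 26.3
tcp_pos: [0.4406, -0.3367, 0.1176]
tcp_rot: [-0.001, 0.607, 0.794, 0.0]
ft_force: [-0.2, 0.8, -2.8]
opening: 0.172
gripper_force: 98.5
time_s: 26.5
tcp_pos: [0.4414, -0.3377, 0.1196]
tcp_rot: [0.0, 0.607, 0.794, 0.0]
ft_force: [1.7, -0.3, -2.0]
opening: 0.171
gripper_force: 98.5
```

```bash
python3 -m handwheel '{"offset":[[0,0,0.3],[0,0,0.2],[0,0,0.1],[0,0,0],[0,0,0]],"angular":[[0,0,0],[0,0,0],[0,0,0],[0,0,0],[0,0,0]]}'
python3 -m handwheel '{"offset":[[0,0,0.05],[0,0,0]],"angular":[[0,0,0],[0,0,0]]}'
```

```text
time_s: 27.0
tcp_pos: [0.4412, -0.3376, 0.1074]
tcp_rot: [0.0, 0.607, 0.794, 0.0]
ft_force: [0.1, -0.2, -3.0]
opening: 0.173
gripper_force: 98.6
time_s: 27.2
tcp_pos: [0.4413, -0.3377, 0.107]
tcp_rot: [0.0, 0.607, 0.794, -0.0]
ft_force: [-1.2, 1.4, 4.0]
opening: 0.174
gripper_force: 99.4
```

Lip touches the bench (force turned upward). Release, retreat, check.

```bash
python3 -m handwheel '{"offset":[[0,0,0],[0,0,0],[0,0,0],[0,0,0],[0,0,0]],"angular":[[0,0,0],[0,0,0],[0,0,0],[0,0,0],[0,0,0]]}' 1
python3 -m handwheel '{"offset":[[0,0,-0.3],[0,0,-1],[0,0,-1],[0,0,-1],[0,0,-1]],"angular":[[0,0,0],[0,0,0],[0,0,0],[0,0,0],[0,0,0]]}'>/dev/null
python3 -m handwheel '{"offset":[[0,0,-1],[0,0,-1],[0,0,-1],[0,0,0],[0,0,0]],"angular":[[0,0,0],[0,0,0],[0,0,0],[0,0,0],[0,0,0]]}'
python3 - <<'E'
from h import *
s=bot.state();i=bot.read_camera('wrist');cv2.imwrite('pics/w8.png',i[:,:,::-1])
g=i[:,:,1].astype(int)
def st(v,m): c,sn=np.cos(v[2]),np.sin(v[2]); return np.array([v[0]+c*m[0]-sn*m[1],v[1]+sn*m[0]+c*m[1],m[2]])
v=(.4413,-.3377,.2685)
for m in [(-.008,.03,.07),(.008,.03,.07),(-.008,-.03,.07),(.008,-.03,.07),(-.015,.05,.024),(.015,.05,.024)]:print(m,proj('wrist',st(v,m),s).round(1))
for z,y in[(.07,-.02),(.07,0),(.07,.02),(.024,.045)]:
    r=int(proj('wrist',st(v,(0,y,z)),s)[1]);print(r,*g[r,290:350:2])
t=bot.read_camera('top');cv2.imwrite('pics/t8.png',t[:,:,::-1])
a=cv2.imread('pics/top0.png').astype(int)[:,:,1];b=t[:,:,1].astype(int)
for n,(x,y) in dict(weight=(417,201),marker=(304,240),bottle=(347,193),timer=(195,248),flask=(400,105)).items():
    print(n,np.abs(a-b)[y-8:y+9,x-8:x+9].mean())
E
```

```text
time_s: 27.7
tcp_pos: [0.4412, -0.3376, 0.1062]
tcp_rot: [0.0, 0.607, 0.794, 0.0]
ft_force: [-0.3, 1.9, -0.1]
opening: 0.993
gripper_force: 0.0
time_s: 28.7
tcp_pos: [0.4413, -0.3377, 0.2526]
tcp_rot: [0.001, 0.607, 0.794, -0.0]
ft_force: [1.1, 0.3, 0.6]
opening: 1.004
gripper_force: 0.0
(-0.008, 0.03, 0.07) [309.5 165.7]
(0.008, 0.03, 0.07) [328.8 165.7]
(-0.008, -0.03, 0.07) [310.4 232.1]
(0.008, -0.03, 0.07) [328.4 232. ]
(-0.015, 0.05, 0.024) [303.6 135.8]
(0.015, 0.05, 0.024) [334.8 135.7]
221 188 184 188 184 187 184 189 189 109 88 93 28 24 34 25 32 38 31 33 17 90 90 46 74 192 187 184 188 186 185
200 188 183 185 187 185 185 187 181 80 87 95 24 31 36 39 20 32 30 14 20 45 38 32 96 100 187 183 186 184 184
177 187 193 188 186 189 188 189 184 81 93 98 11 19 21 31 21 30 7 14 19 39 41 38 90 94 86 82 196 181 185
140 186 188 186 189 188 183 186 200 33 49 47 52 40 48 52 49 44 48 46 45 55 51 39 87 94 89 94 91 88 94
weight 14.522491349480969
marker 33.0795847750865
bottle 12.885813148788927
timer 14.387543252595156
flask 13.273356401384083
```

```bash
python3 -c "
from bench import bot
print(bot.hand_in())"
```

```text
the job is handed in; nothing more can be done
None
```

The job is handed in at about 29 s; it returned no verdict. By the last camera checks, the lid is flat on the bench, the plate is clear, the scraper stands on its lip on the bench, and the chip-coloured area in the pan matches four chips, though I didn't count them one by one. I touched no bystander, but the final image check on them was inconclusive.

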